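# Dock the camera joystick and swing the lane camera to the open side

### The arm

A 6-joint arm with a two-finger parallel gripper is mounted at the origin on a cart in front of the work surface, level with it; the furniture and walls round the work are solid. World frame = base frame: x ahead of the robot, y to its left, z up, the work surface at z = 0. Lengths are in m, angles in rad, forces in N, time in s.
With the tool pointing down it reaches from about 0.3 to 0.875 m from the base axis. Payload 6.4 kg.
Tool frame: the origin (TCP) lies midway between the tips of the shut fingers; the grasp point (between the pads) lies 19 mm behind it; z points along the fingers, y is the line along which they close (so a half turn about z gives the same grasp; the last joint's range is limited). The gripper opens to 85 mm and grips with 20 to 120 N. Pads are 22 mm wide; open, the fingers measure 114 mm over their backs; the gripper's body (76 mm by 85 mm) begins 54 mm behind the grasp point. The pads swing forward as they close: fully open they stand 13 mm farther back than shut.
Start: joints at [1.035, 0.181, 1.607, -0, 1.354, -0.206], TCP at [0.186, 0.544, 0.231] pointing down, gripper open.
Joint ranges: [-2.99, 2.99], [-0.89, 2.07], [0.3, 2.58], [-1.14, 4.28], [0, 2.63], [-3.12, 3.12]. Speed limits (rad/s): [2.57, 2.57, 3.01, 3.14, 3.14, 3.14].

### API

Orientations are given as a unit quaternion [w, x, y, z].
In Python, from bench import sensors, vision, ctrl gives the robot as it stands.
- The arm moves only by the tool carry_out, never from a script. Its argument "deltas" is text: rows parted by semicolons, each of 7 numbers parted by spaces: the shift along the tool's x, y, z in mm, then the turn, a rotation vector about the tool's x, y, z in rad, then the closure, from 0 (fully open) to 1 (shut). In form: tx ty tz ax ay az claw; .... A call has 1 to 12 rows; each row is the pose to reach, as a shift and turn from the pose commanded when the call began, along the tool's axes at that moment; what a row does not reach only later rows make up. A row lasts 1/8 s, in which the tool goes at most 62.5 mm and 10.7 degrees, less where a joint would pass 70% of its speed; a pose out of reach is approached as far as the arm can. A call with a gripper value outside its range is refused whole. The fingers move at their own pace and stop on an object; the grip force is fixed at half the most. Time passes only in rows, so rows that repeat a pose let the fingers close. It gives the time, the measured TCP pose, the force, the opening and the grip force at its end, in the units of the state.
- sensors.get_obs(): the state, without advancing time (a new reading comes with each control period).
- vision.camera(name): name is "scene" or "top" or "wrist"; returns the picture (384x512x3 uint8, blue, green, red); there is no depth.
- vision.camera_model(name): a dict with "K" (3x3 intrinsics, pixels), "k1" (the pictures are not rectified: a ray, as slopes to the right and down, at radius r is drawn at 1 + k1 r^2 times it, then the intrinsics apply), "extrinsics" (4x4, takes a point from world to camera coordinates); the wrist camera has in their place "hand_eye" (4x4, takes a point from camera to tool coordinates, whose origin is the TCP and whose axes are the flange's). Camera axes: x right, y down, z forward; pixel columns grow to the right and rows downward; lengths in m; the calibration is good to about 2 mm. A picture is of the moment at which its call begins: read the wrist's pose just before it. camera_model takes no time and is no camera call.
- ctrl.hand_in(): hands the job in; it is judged then, once.
The state is a dict: "time_s": time; "q": joint angles; "dq": joint speeds; "joint_efforts": joint torques, N m; "eef_pos": TCP position; "eef_rot": TCP orientation; "wrist_force": force on the tool from outside, world axes, zero at the start; "torque": the same for the moment, N m; "opening": opening from 0.0 (shut) to 1.0 (fully open); "grasp_force": force on a finger pad.
Only numpy, scipy, OpenCV 4.12 (cv2) and the standard library are available. Lean on these libraries where they do the work, as an engineer would, in place of code of your own. Each camera call takes 0.05 s, during which the arm holds its last target. There are 200 camera calls.

### The job

Pick up the lane-camera joystick console by its wrist rest, set it squarely in the middle of the dock plate with its stick end at the plate's yellow-striped end, and let go of it. Then swing the lane camera towards the side that is taking payments: lean the stick right over to the console's left if the dark-blue card reader lies on the left of the desk, or to its right if it lies on the right, and hold it there for two seconds before bringing the stick back upright and letting go. Never lean the stick to the wrong side, keep the console in its place on the plate, and leave the other things on the desk alone.

Things in the scene. Friction and masses are not known exactly. Their poses are not given: they have to be found in the camera images.
- console_foot (a point): Joystick console, loose, about 0.6 kg: centre of its underside. x runs along the console from the wrist rest to the stick end, y to the console's left, z up. Black foot flange 170 x 96 mm, 9 mm thick; on it a grey body 60 mm wide (y): a low deck, top at 36 mm, under the stick, and a high wrist rest towards -x, top at 53 mm.
- console_grip (a point): Centre of the grey wrist rest, where the console is to be gripped: 39 mm to -x of the console's centre, 35 mm above its underside. The wrist rest is 88 mm long (x), 60 mm wide (y, across the ribbed sides), and stands free from 9 mm to 53 mm above the underside; the heavy parts are in it. Axes as the console's.
- console_stick_end (a point): Point of the console's underside beneath the stick, 53 mm to +x of its centre. Axes as the console's.
- knob (a point): Centre of the red knob on the joystick, 24 mm across and 31 mm tall. Upright, it stands 111 mm above the console's underside and 66 mm above the stick's pivot, and its top is 126 mm above the underside. The stick leans about a pivot 53 mm to +x of the console's centre and 45 mm above its underside.
- stick_lr (a joint): Sideways lean of the stick: 0 upright, positive to the console's left (+y), negative to its right, stops at -0.42 and 0.42 rad. Spring-centred: 0.10 N m per rad, about 0.6 N at the knob when right over. The pointer on the deck follows it.
- stick_fb (a joint): Fore and aft lean of the stick: 0 upright, positive away from the wrist rest (console's +x), stops at -0.42 and 0.42 rad, same spring.
- dock_top (a point): Dock plate, fixed on the desk: grey slab with a black rubber top, 200 x 136 mm, 12 mm high; this point is the centre of its top. x runs to the end marked with a yellow stripe (where the console's stick end belongs), y to its left, z up.
- pointer (a joint): Small orange pointer on the black dial between wrist rest and stick; it shows where the lane camera looks. Geared to the stick: 2.5 times stick_lr, 0 towards the stick, positive to the console's left.
- reader_c (a point): Centre of the dark-blue card reader with a cream base, 150 x 128 x 30 mm, loose. It lies on the left (y > 0.2) or on the right (y < -0.2) of the desk.
- tickets_c (a point): Centre of the banded bundle of green-blue tickets, 93 x 90 x 48 mm, loose; it lies on the opposite side to the card reader.
- pen_c (a point): Gel pen lying flat, 142 mm long, loose; its centre.
- glasses_c (a point): Red-rimmed spectacles, 141 x 142 x 42 mm, loose; their centre.
- console: The whole joystick console; same origin and axes as console_foot.

How it is judged:
By the outcome, as a careful person would: the job done as asked, in the order asked, and still so for the second after the job is handed in, with the robot touching nothing.
It also fails if it takes over 61 s, if anything falls off the work surface, if the arm or the gripper's body presses on something with over 40 N, if the wrist force passes 120 N, or if a joint passes its speed limit or range.

## Working session

There is one attempt and no reset: what is moved stays moved. The work goes in short steps, Python scripts to look and compute and a tool call to move; the robot and the scene stay as the last step left them, time stands still between calls to the robot, and variables do not carry over. Pictures are saved under pics/ and viewed, at most 10 in all, crops included, and the job is handed in when it is done.

Besides the shell and the picture viewer there is one more tool, called as a command line: name --argument value ..., lists and objects as JSON in quotes. carry_out: Moves the arm, as the interface text tells. Its arguments: {"type":"object","properties":{"deltas":{"type":"string"}},"required":["deltas"]}

```bash
mkdir -p pics; python3 - <<'E'
from bench import sensors, vision
import cv2, numpy as np
for n in("scene","top"):
    im=vision.camera(n); cv2.imwrite(f"pics/{n}0.png",im)
    m=vision.camera_model(n); print(n,m)
print(vision.camera_model("wrist")); o=sensors.get_obs(); print(o)
a=cv2.imread("pics/top0.png"); cv2.imwrite("pics/top0b.png",cv2.resize(a,(800,600),interpolation=cv2.INTER_CUBIC))
E
```

```text
scene {'K': array([[430.26359145,   0.        , 256.09021808],
       [  0.        , 430.26359145, 190.6378371 ],
       [  0.        ,   0.        ,   1.        ]]), 'k1': -0.04312616653876974, 'extrinsics': array([[ 0.7248192 , -0.68890295,  0.00706056, -0.40082216],
       [-0.54403209, -0.57862312, -0.60763836,  0.30980087],
       [ 0.42268926,  0.43658678, -0.79418246,  1.46254899],
       [ 0.        ,  0.        ,  0.        ,  1.        ]])}
top {'K': array([[346.75936074,   0.        , 253.48687621],
       [  0.        , 346.75936074, 192.92029754],
       [  0.        ,   0.        ,   1.        ]]), 'k1': 0.0002622280254002012, 'extrinsics': array([[ 1.46119585e-04, -9.99664862e-01, -2.58870980e-02,
        -2.01136492e-02],
       [-9.97341719e-01,  1.74061054e-03, -7.28454908e-02,
         5.20846103e-01],
       [ 7.28661369e-02,  2.58289269e-02, -9.97007218e-01,
         1.08924990e+00],
       [ 0.00000000e+00,  0.00000000e+00,  0.00000000e+00,
         1.00000000e+00]])}
{'K': array([[265.7781407 ,   0.        , 254.55591988],
       [  0.        , 265.7781407 , 19
[... 462 characters left out ...]
1, 'q': array([ 1.03469581e+00,  1.81454735e-01,  1.60790791e+00, -1.12232246e-05,
        1.35379926e+00, -2.06316472e-01]), 'dq': array([ 9.15282016e-04, -6.38810397e-04, -2.45087334e-03, -4.19130462e-04,
        2.97460840e-05, -2.12024874e-05]), 'joint_efforts': array([ 9.11198767e-04, -4.45878911e+01, -3.52235341e+01, -1.60510758e-04,
        4.22164856e-03,  1.02307624e-05]), 'eef_pos': array([0.18594435, 0.54358061, 0.23048104]), 'eef_rot': array([-2.79510842e-04,  1.64144574e-01,  9.86435980e-01, -7.33172367e-04]), 'wrist_force': array([-0.47256548,  1.0899419 , -0.10576008]), 'torque': array([ 0.00147364, -0.0121454 , -0.01291095]), 'grasp_force': 0.0, 'opening': 0.9959787831244595}
```

View pics/top0b.png

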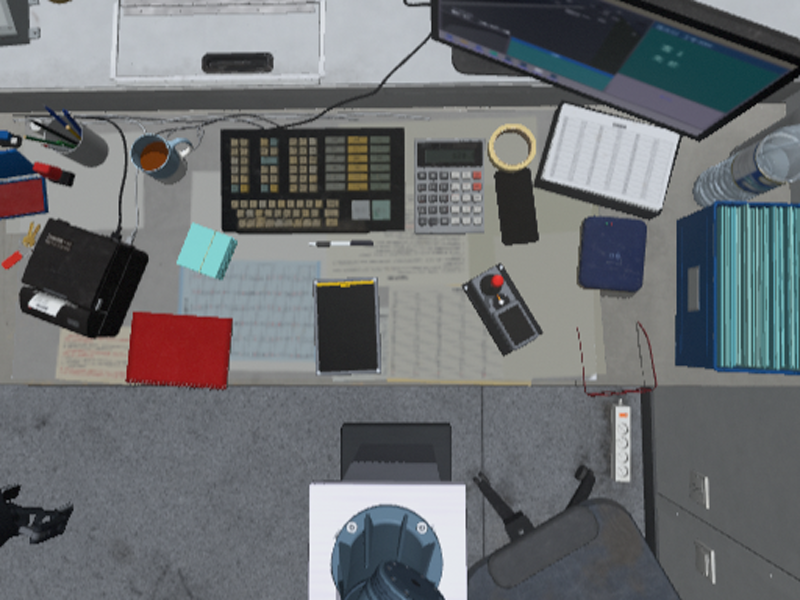

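View pics/scene0.png

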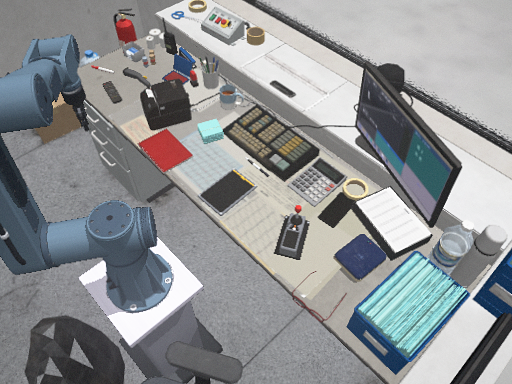

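The top view shows the console at about (502,308), its stick end pointing up and to the left. The dock is at (347,326) with its yellow end up (+x). The reader is on the right at (612,254) and the tickets on the left at (207,250), so the lean has to go to the console's right.

```bash
cat > h.py <<'E'
from bench import sensors, vision
import cv2, numpy as np
from scipy.spatial.transform import Rotation as R
def cam(n,obs=None):
    m=vision.camera_model(n)
    if n=="wrist":
        T=np.eye(4);T[:3,:3]=R.from_quat(obs["eef_rot"],scalar_first=True).as_matrix();T[:3,3]=obs["eef_pos"]
        W=T@m["hand_eye"]
    else: W=np.linalg.inv(m["extrinsics"])
    return m["K"],m["k1"],W
def cast(c,px,z):
    K,k1,W=c; px=np.atleast_2d(np.array(px,float))
    d=cv2.undistortPoints(px.reshape(-1,1,2),K,np.array([k1,0,0,0,0.])).reshape(-1,2)
    r=np.c_[d,np.ones(len(d))]@W[:3,:3].T
    return W[:3,3]+r*((z-W[2,3])/r[:,2])[:,None]
def proj(c,P):
    K,k1,W=c; E=np.linalg.inv(W)
    return cv2.projectPoints(np.atleast_2d(P).astype(float),cv2.Rodrigues(E[:3,:3])[0],E[:3,3],K,np.array([k1,0,0,0,0.]))[0].reshape(-1,2)
def rect(P):
    # centre, side lengths, angle of the LONG side
    (c,s,_),b=cv2.minAreaRect(P[:,:2].astype(np.float32)*1000),None
    b=cv2.boxPoints(cv2.minAreaRect(P[:,:2].astype(np.float32)*1000))
    e=[b[1]-b[0],b[2]-b[1]]; l=max(e,key=np.linalg.norm)
    return np.array(c),sorted(s),np.arctan2(l[1],l[0])
E
cat > m0.py <<'E'
from h import *
im=cv2.imread("pics/top0.png"); c=cam("top"); s=.64
print("camera",c[2][:3,3])
hsv=cv2.cvtColor(im,cv2.COLOR_BGR2HSV)
dark=(im.max(2)<125).astype(np.uint8)
for n,(x0,y0,x1,y1),z in(("console",(455,250,550,362),.009),("dock",(305,270,390,380),.012)):
    m=np.zeros_like(dark); sl=np.s_[int(y0*s):int(y1*s),int(x0*s):int(x1*s)]; m[sl]=dark[sl]
    k=max(cv2.findContours(m,cv2.RETR_EXTERNAL,cv2.CHAIN_APPROX_NONE)[0],key=cv2.contourArea)
    print(n,rect(cast(c,k.reshape(-1,2),z)))
y=cv2.inRange(hsv,(20,120,120),(35,255,255)); y[:int(270*s)]=0;y[int(300*s):]=0;y[:,:int(305*s)]=0;y[:,int(390*s):]=0
print("yellow",cast(c,np.argwhere(y)[:,::-1].mean(0),.012))
print("clicked foot",cast(c,np.array([[463,278],[497,262],[542,334],[505,355]])*s,.009))
print("knob",cast(c,np.array([498,282])*s,.111),"reader",cast(c,np.array([612,254])*s,.03),"glasses",cast(c,np.array([[576,320],[655,390]])*s,.02),"pen",cast(c,np.array([340,243])*s,.0))
E
python3 m0.py
```

```text
camera [ 0.44009505 -0.04914765  1.12341062]
console (array([ 506.12423706, -235.34242249]), [99.66270446777344, 171.8270263671875], np.float32(0.5274376))
dock (array([464.89160156,  82.14200592]), [122.5245361328125, 184.99110412597656], np.float32(0.044582352))
yellow [[0.5595688  0.08609989 0.012     ]]
clicked foot [[ 0.56977944 -0.15837913  0.009     ]
 [ 0.60279368 -0.22864498  0.009     ]
 [ 0.45442695 -0.3180389   0.009     ]
 [ 0.41172429 -0.24231867  0.009     ]]
knob [[ 0.55019862 -0.21357368  0.111     ]] reader [[ 0.61514    -0.45627668  0.03      ]] glasses [[ 0.48250598 -0.38415976  0.02      ]
 [ 0.34277766 -0.53704733  0.02      ]] pen [[0.64556083 0.09787146 0.        ]]
```

```bash
cat > go.py <<'E'
from h import *
import sys
# go.py x y z(mm) yaw(deg of tool x) [roll: tilt about tool x, deg] -> the delta from the measured pose
x,y,z,w=map(float,sys.argv[1:5]); t=float(sys.argv[5]) if len(sys.argv)>5 else 0
o=sensors.get_obs(); A=R.from_quat(o["eef_rot"],scalar_first=True)
B=R.from_euler("z",w,degrees=True)*R.from_euler("x",180,degrees=True)*R.from_euler("x",t,degrees=True)
print(np.round(A.inv().apply(np.array([x,y,z])-o["eef_pos"]*1000),1),np.round((A.inv()*B).as_rotvec(),3),"t",o["time_s"],np.round(o["eef_pos"],4),np.round(o["wrist_force"],1))
E
python3 go.py 472 -255 220 210.2
```

```text
[-529.3 -662.9   11.3] [-0.001 -0.001 -0.857] t 0.1 [0.1859 0.5436 0.2305] [-0.5  1.1 -0.1]
```

carry_out --deltas "-529.3 -662.9 0 0 0 -0.857 0;-529.3 -662.9 0 0 0 -0.857 0;-529.3 -662.9 0 0 0 -0.857 0;-529.3 -662.9 0 0 0 -0.857 0;-529.3 -662.9 0 0 0 -0.857 0;-529.3 -662.9 0 0 0 -0.857 0;-529.3 -662.9 0 0 0 -0.857 0;-529.3 -662.9 0 0 0 -0.857 0;-529.3 -662.9 0 0 0 -0.857 0;-529.3 -662.9 0 0 0 -0.857 0;-529.3 -662.9 11 0 0 -0.857 0;-529.3 -662.9 11 0 0 -0.857 0"

```text
time_s: 1.6
eef_pos: [0.4284, -0.1323, 0.226]
eef_rot: [0.0, -0.26, 0.966, -0.0]
wrist_force: [1.4, -0.3, 0.0]
opening: 1.001
grasp_force: 0.0
```

```bash
python3 go.py 472 -255 220 210.2
```

```text
[  24.  -127.9    6. ] [-0.     0.    -0.001] t 1.6 [ 0.4284 -0.1323  0.226 ] [ 1.4 -0.3  0. ]
```

carry_out --deltas "24 -128 6 0 0 0 0;24 -128 6 0 0 0 0;24 -128 6 0 0 0 0;24 -128 6 0 0 0 0;24 -128 6 0 0 0 0"

```text
time_s: 2.22
eef_pos: [0.4716, -0.2514, 0.2201]
eef_rot: [-0.0, -0.261, 0.965, 0.0]
wrist_force: [0.9, 0.6, -0.1]
opening: 1.005
grasp_force: 0.0
```

```bash
python3 - <<'E'
from h import *
o=sensors.get_obs(); im=vision.camera("wrist"); cv2.imwrite("pics/w1.png",im); np.save("w1.npy",{k:o[k] for k in("eef_pos","eef_rot")},allow_pickle=True); print(o["eef_pos"],o["time_s"])
E
```

```text
[ 0.47159443 -0.25140424  0.22008322] 2.225
```

View pics/w1.png

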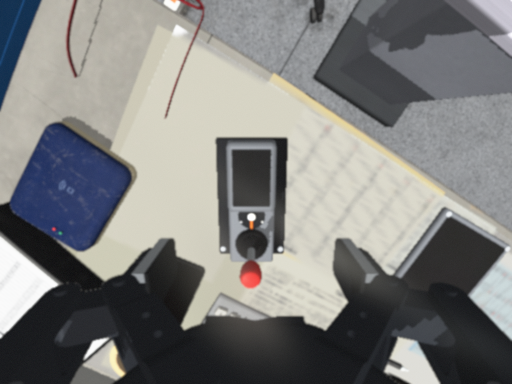

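The wrist view shows the console foot with corners near (217,138), (287,138), (219,252) and (284,252), and the knob at (251,274). Console is nearly square to the tool.

```bash
python3 - <<'E'
from h import *
o=np.load("w1.npy",allow_pickle=True).item(); im=cv2.imread("pics/w1.png"); c=cam("wrist",o)
g=im.max(2)
for r in(150,180,210,245): print(r,g[r,208:234],g[r,272:298])
print(g[130:146,225],g[130:146,280]); print(g[244:262,224],g[244:262,280])
P=cast(c,[[217,138],[287,138],[219,253],[284,253]],.009); print(P)
for t in(45,60,75):
    m=np.zeros_like(g);m[130:258,208:298]=g[130:258,208:298]<t
    k=max(cv2.findContours(m,cv2.RETR_EXTERNAL,cv2.CHAIN_APPROX_NONE)[0],key=cv2.contourArea)
    print(t,rect(cast(c,k.reshape(-1,2),.009)))
E
```

```text
150 [214 214 214 213 214 214 214 193 137  76  59  58  59  59  58  57  58  72
 106 137 154 161 158 131  94  72] [152 149 138 117  84  47  32  33  30  31  32  29  30  33  53 126 194 217
 219 217 214 213 211 210 209 208]
180 [213 213 213 213 212 213 213 212 192 136  82  69  71  70  72  70  67  69
  85 120 144 159 166 156 116  75] [150 141 126  98  61  35  32  30  32  30  34  32  31  53 120 183 206 204
 200 198 197 198 203 207 211 213]
210 [213 212 213 213 212 215 213 213 214 193 134  78  65  65  68  65  65  64
  64  68  96 136 152 157 160 162] [140 122  92  69  63  63  63  63  63  64  62  61  72 127 187 208 211 212
 213 216 217 217 217 217 217 217]
245 [209 208 209 209 208 209 209 210 209 208 193 147 107 101 107 105  96  91
  83  85  86 108 143 166 176 177] [132  89  50  37  35  39  48  64  73  70  61 102 155 179 187 193 198 200
 201 201 200 204 208 209 212 214]
[215 214 215 213 214 214 194 140  73  51  54  54  57  55  58  61] [215 214 214 214 215 214 195 140  74  32  30  30  30  30  31  32]
[ 89  96 138 195 229 231 209 150 113 144 190 207 207 206 203 203 201 200] [ 50  73 139 212 240 243 235 189 121 141 204 224 223 223 223 222 222 222]
[[ 0.45502322 -0.31776028  0.009     ]
 [ 0.40900676 -0.23872055  0.009     ]
 [ 0.60066783 -0.23697783  0.009     ]
 [ 0.55228833 -0.15394507  0.009     ]]
45 (array([ 448.51715088, -225.66932678]), [14.386558532714844, 79.24494171142578], np.float32(0.55701214))
60 (array([ 472.81716919, -256.01092529]), [48.45796585083008, 59.01457977294922], np.float32(0.5271988))
75 (array([ 479.10891724, -252.26695251]), [49.39090347290039, 76.82102966308594], np.float32(0.51577085))
```

```bash
python3 - <<'E'
from h import *
o=np.load("w1.npy",allow_pickle=True).item(); c=cam("wrist",o)
L=cast(c,[[216,150],[217,180],[218,210],[219.3,245]],.009)*1000;Rr=cast(c,[[287,150],[286,180],[285,210],[283.7,245]],.009)*1000
M=(L+Rr)/2; print(np.linalg.norm(L-Rr,axis=1)); d=M[3]-M[0]; yaw=np.arctan2(d[1],d[0]); print(np.degrees(yaw),[np.degrees(np.arctan2(*(v[3]-v[0])[1::-1])) for v in(L,Rr)])
e=cast(c,[[252,137],[252,253.5]],.009)*1000; u=np.array([np.cos(yaw),np.sin(yaw)]);n=np.array([-u[1],u[0]])
s=e[:,:2]@u; print("len",s[1]-s[0]); C=u*(s[0]+85)+n*(M[:,:2]@n).mean(); print("centre",C,"grip",C-39*u)
E
```

```text
[93.83631944 93.96777356 94.21923453 94.29085195]
30.038267950163213 [np.float64(29.94385436087942), np.float64(30.132702786624037)]
len 168.4771367345579
centre [ 504.86371904 -236.86541415] grip [ 471.10175991 -256.38796817]
```

```bash
python3 go.py 471 -256.4 14 210
```

```text
[  3.2  -3.9 206.3] [0.    0.    0.005] t 2.275 [ 0.4717 -0.2514  0.2203] [-0.5 -0.4  0.4]
```

carry_out --deltas "3 -4 50 0 0 0.004 0;3 -4 100 0 0 0.004 0;3 -4 120 0 0 0.004 0;3 -4 120 0 0 0.004 0;3 -4 120 0 0 0.004 0"

```text
time_s: 2.9
eef_pos: [0.4722, -0.2579, 0.1017]
eef_rot: [0.001, -0.259, 0.966, -0.001]
wrist_force: [-0.3, -0.6, -0.3]
opening: 1.001
grasp_force: 0.0
```

```bash
python3 go.py 471 -256.4 14 210
```

```text
[ 0.4  2.1 87.7] [-0.002  0.001  0.001] t 2.9 [ 0.4722 -0.2579  0.1017] [-0.3 -0.6 -0.3]
```

carry_out --deltas "0 1 40 0 0 0 0;0 1 70 0 0 0 0;0 1 86 0 0 0 0;0 1 86 0 0 0 0;0 1 86 0 0 0 0;0 1 86 0 0 0 1;0 1 86 0 0 0 1;0 1 86 0 0 0 1;0 1 86 0 0 0 1;0 1 86 0 0 0 1;0 1 86 0 0 0 1;0 1 86 0 0 0 1"

```text
time_s: 4.4
eef_pos: [0.4715, -0.2575, 0.0154]
eef_rot: [0.0, -0.259, 0.966, -0.001]
wrist_force: [-0.3, 0.9, 4.8]
opening: 0.696
grasp_force: 67.6
```

```bash
python3 go.py 471 -257 200 210;python3 go.py 450 -120 200 182.5
```

```text
[ 1.000e-01  4.000e-01 -1.846e+02] [-0.002  0.001 -0.   ] t 4.4 [ 0.4715 -0.2575  0.0154] [-0.3  0.9  4.8]
[ -50.2  129.5 -184.8] [-0.001  0.001  0.48 ] t 4.4 [ 0.4715 -0.2575  0.0154] [-0.3  0.9  4.8]
```

carry_out --deltas "0 0 -20 0 0 0 1;0 0 -60 0 0 0 1;0 0 -110 0 0 0 1;-5 12 -150 0 0 0.05 1;-20 50 -185 0 0 0.2 1;-40 100 -185 0 0 0.35 1;-50 129 -185 0 0 0.48 1;-50 129 -185 0 0 0.48 1;-50 129 -185 0 0 0.48 1;-50 129 -185 0 0 0.48 1"

```text
time_s: 5.65
eef_pos: [0.4496, -0.121, 0.1988]
eef_rot: [-0.0, -0.021, 1.0, 0.0]
wrist_force: [0.3, -0.9, -7.6]
opening: 0.696
grasp_force: 68.4
```

```bash
python3 - <<'E'
from h import *
o=sensors.get_obs(); im=vision.camera("wrist"); cv2.imwrite("pics/w2.png",im); np.save("w2.npy",{k:o[k] for k in("eef_pos","eef_rot")},allow_pickle=True); print(o["eef_pos"],o["time_s"],o["torque"],o["wrist_force"],abs(o["dq"]).max())
E
```

```text
[ 0.44962203 -0.12098316  0.19881791] 5.65 [-0.03981808  0.13781133 -0.02221269] [ 0.32945091 -0.91803526 -7.56539393] 0.003916591339355561
```

View pics/w2.png

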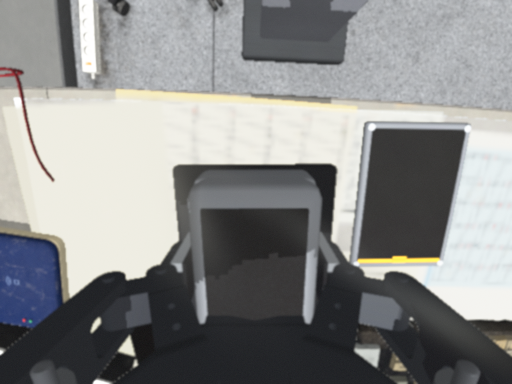

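The dock's outer corners are at about (368,122), (470,124), (442,265) and (354,264), with the yellow stripe at row 261. The held console's foot rear edge lies level along row 166, so it is square to the tool.

```bash
python3 - <<'E'
from h import *
o=np.load("w2.npy",allow_pickle=True).item(); im=cv2.imread("pics/w2.png"); c=cam("wrist",o); g=im.max(2)
for r in(140,180,220,250): print(r,g[r,346:380],g[r,436:474])
for q in(385,410,435): print(q,g[114:134,q],g[254:274,q])
m=np.zeros_like(g);m[116:275,345:480]=g[116:275,345:480]<60
k=max(cv2.findContours(m,cv2.RETR_EXTERNAL,cv2.CHAIN_APPROX_NONE)[0],key=cv2.contourArea)
print("rubber",rect(cast(c,k.reshape(-1,2),.012)))
print("corners",np.round(cast(c,[[368,122],[470,124],[442,265],[354,264]],.012)*1000,1))
for q in(180,255,332): print(q,g[156:176,q])
print("foot at",[ (cast(c,[[177,166],[255,165],[334,166]],z)*1000).round(1) for z in(.178,.182)])
E
```

```text
140 [235 239 241 240 240 240 238 236 233 233 233 233 234 236 238 226 162 120
 140 165 185 198 205 201 175 120  72  56  57  59  58  57  59  56] [ 59  58  59  56  57  57  58  57  58  58  58  56  57  57  55  56  56  59
  57  57  56  57  56  58  57  56  60  90 148 191 204 206 223 239 244 244
 244 244]
180 [240 238 237 235 232 229 227 228 233 237 239 226 178 137 148 170 188 201
 203 190 145  92  62  58  57  59  57  57  60  59  58  58  58  58] [ 57  58  58  59  59  59  59  58  59  59  58  58  58  60  59  59  59  56
  61  88 142 185 201 203 214 229 236 237 237 236 235 234 234 234 235 234
 234 233]
220 [240 240 241 241 241 241 233 194 137 133 157 180 195 203 194 162 111  69
  60  59  59  58  58  57  57  56  58  58  58  58  58  56  56  56] [ 58  56  59  58  58  59  58  57  57  57  61  94 152 191 202 205 219 229
 234 236 238 240 241 240 241 240 241 241 241 241 240 239 236 236 237 238
 240 238]
250 [217 219 218 203 163 132 144 165 183 195 198 182 135  84  67  65  66  66
  64  64  63  62  61  62  62  61  59  59  59  61  61  59  59  60] [ 57  58  56  59  76 130 182 200 204 220 235 239 238 238 238
[... 581 characters left out ...]
37 239 239 239
 239 239]
rubber (array([466.95892334,  82.01795959]), [114.75260162353516, 171.2375946044922], np.float32(0.041562896))
corners [[375.1  12.6  12. ]
 [370.  142.1  12. ]
 [565.3 152.4  12. ]
 [567.1  23.3  12. ]]
180 [238 238 239 240 240 241 240 230 170 101  77  73  76  76  78  79  79  79
  78  80]
255 [240 241 241 241 241 242 242 229 155  66  35  33  43  58  78  84  87  88
  88  90]
332 [241 241 241 241 241 242 240 226 166  95  43  32  33  36  37  37  34  37
  34  35]
foot at [array([[ 408.9, -171.3,  178. ],
       [ 406.3, -122.9,  178. ],
       [ 404.8,  -73.7,  178. ]]), array([[ 408.2, -170.2,  182. ],
       [ 405.7, -122.9,  182. ],
       [ 404.2,  -75. ,  182. ]])]
```

```bash
python3 - <<'E'
from h import *
o=np.load("w2.npy",allow_pickle=True).item(); c=cam("wrist",o)
L=cast(c,[[371.5,140],[366.6,180],[361.8,220],[358.2,250]],.012)*1000;Q=cast(c,[[463.8,140],[455.9,180],[447.9,220],[441.1,250]],.012)*1000
M=(L+Q)/2; yaws=[np.arctan2(*(v[3]-v[0])[1::-1]) for v in(L,Q)]; yaw=np.mean(yaws); print(np.degrees(yaws),np.linalg.norm(L-Q,axis=1))
u=np.array([np.cos(yaw),np.sin(yaw)]);n=np.array([-u[1],u[0]])
e=cast(c,[[385,128.2],[410,128.7],[435,129.3],[385,262.6],[410,262.3],[435,261.8]],.012)[:,:2]*1000@u
C=u*e.mean()+n*(M[:,:2]@n).mean(); print(e,"dock",C,np.degrees(yaw))
E
```

```text
[2.18766956 2.36031414] [118.69428109 119.11132403 119.65095441 119.14077105]
[382.3668985  382.49409071 382.66157863 565.81929563 565.78469355
 565.53585645] dock [471.2075905   82.51083122] 2.2739918516908983
```

```bash
python3 go.py 430.7 80.8 60 182.3
```

```text
[ 10.2 202.4 138.9] [ 0.    -0.001  0.002] t 5.7 [ 0.4496 -0.121   0.1988] [-0.4  0.1 -7.4]
```

carry_out --deltas "3 40 30 0 0 0.002 1;6 90 60 0 0 0.002 1;8 150 90 0 0 0.002 1;10 202 120 0 0 0.002 1;10 202 139 0 0 0.002 1;10 202 139 0 0 0.002 1;10 202 139 0 0 0.002 1;10 202 139 0 0 0.002 1"

```text
time_s: 6.7
eef_pos: [0.4324, 0.0802, 0.0613]
eef_rot: [0.001, -0.02, 1.0, -0.0]
wrist_force: [0.3, -1.2, -6.7]
opening: 0.693
grasp_force: 69.7
```

```bash
python3 go.py 430.7 80.8 29 182.3
```

```text
[ 1.7  0.7 32.3] [-0.     0.002 -0.001] t 6.7 [0.4324 0.0802 0.0613] [ 0.3 -1.2 -6.7]
```

carry_out --deltas "2 1 15 0 0 0 1;2 1 28 0 0 0 1;2 1 32 0 0 0 1;2 1 32 0 0 0 1;2 1 32 0 0 0 1"

```text
time_s: 7.32
eef_pos: [0.429, 0.0821, 0.0279]
eef_rot: [0.0, -0.021, 1.0, 0.0]
wrist_force: [-0.2, -0.0, -6.7]
opening: 0.692
grasp_force: 69.9
```

```bash
python3 - <<'E'
from h import *
o=sensors.get_obs(); im=vision.camera("wrist"); cv2.imwrite("pics/w3.png",im); np.save("w3.npy",{k:o[k] for k in("eef_pos","eef_rot")},allow_pickle=True); print(o["eef_pos"],o["time_s"],o["wrist_force"])
E
```

```text
[0.42899605 0.08206719 0.02791419] 7.325 [-0.22755522 -0.02410093 -6.73716539]
```

View pics/w3.png

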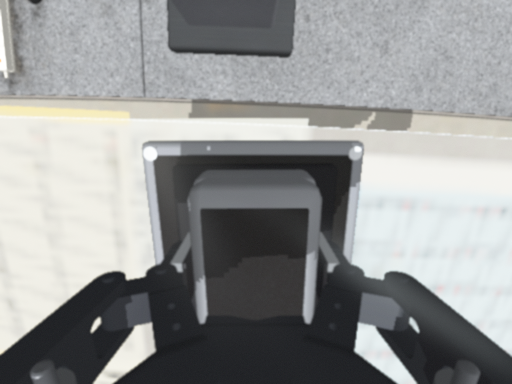

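The console looks centred sideways, with dock edges at columns 144 and 363 and the body at 188 to 322. The dock's rear edge is at row 141. Next I'll check the rear gap.

```bash
python3 - <<'E'
from h import *
o=np.load("w3.npy",allow_pickle=True).item(); im=cv2.imread("pics/w3.png"); c=cam("wrist",o); g=im.max(2)
print(g[134:175,254],g[134:175,180]);print(g[200,140:215]);print(g[200,310:365])
tx=o["eef_pos"]*1000
print("rear dock",cast(c,[[165,141],[254,141],[340,141]],.012)*1000-tx,"foot",cast(c,[[180,164],[254,164],[332,164]],.0215)*1000-tx)
E
```

```text
[241 241 241 242 241 230 175 121 115 122 125 127 129 130 131 130 129 131
 131 125 102  69  44  39  37  39  37  38  38  35  32  31  31  35  39  57
  77  84  86  87  86] [239 238 238 238 237 228 187 135 128 135 146 153 158 165 170 171 170 171
 172 171 156 118  79  63  61  62  63  64  63  59  60  58  61  61  61  62
  61  63  63  61  63]
[232 232 232 233 232 232 230 216 189 187 197 204 206 206 207 200 179 134
  91  76  74  77  78  79  78  79  79  80  78  79  80  81  80  79  76  74
  71  72  66  64  66  66  64  63  63  62  73 100 116 114 107 106 110 111
 113 117 119 120 122 126 126 126 126 125 126 127 125 126 127 128 126 126
 127 126 126]
[130 129 129 130 128 128 128 127 126 124 115  95  64  41  37  35  36  34
  36  36  38  37  36  35  32  35  37  38  38  38  41  47  54  56  55  53
  54  75 120 170 197 204 202 205 204 197 189 192 216 230 234 232 232 232
 231]
rear dock [[-56.30261993 -55.47126771 -15.9141893 ]
 [-58.25324244  -3.03140464 -15.9141893 ]
 [-60.44848014  47.5904845  -15.9141893 ]] foot [[-44.57172838 -44.37723225  -6.4141893 ]
 [-46.19762581  -2.52897337  -6.4141893 ]
 [-48.04987559  41.57668296  -6.4141893 ]]
```

carry_out --deltas "-3 -1.5 -3 0 0 0 1;-3 -1.5 -3 0 0 0 1;-3 -1.5 -3 0 0 0 1"

```text
time_s: 7.75
eef_pos: [0.4321, 0.0807, 0.0312]
eef_rot: [0.0, -0.021, 1.0, -0.0]
wrist_force: [0.1, 0.1, -7.2]
opening: 0.69
grasp_force: 70.0
```

```bash
python3 go.py 432 80.7 27.4 182.3
```

```text
[0.1 0.  3.8] [-0.     0.     0.001] t 7.75 [0.4321 0.0807 0.0312] [ 0.1  0.1 -7.2]
```

Position is right. Next I lower until it touches.

carry_out --deltas "0 0 2.5 0 0 0 1;0 0 3.5 0 0 0 1;0 0 4 0 0 0 1;0 0 4 0 0 0 1"

```text
time_s: 8.25
eef_pos: [0.4317, 0.0807, 0.0274]
eef_rot: [-0.0, -0.021, 1.0, -0.0]
wrist_force: [-4.0, 0.6, 2.6]
opening: 0.693
grasp_force: 70.7
```

carry_out --deltas "0 0 0 0 0 0 0;0 0 0 0 0 0 0;0 0 0 0 0 0 0;0 0 0 0 0 0 0;0 0 -30 0 0 0 0;0 0 -70 0 0 0 0;0 0 -120 0 0 0 0;40 0 -160 0 0 0 0;70 0 -180 0 0 0 0;70 0 -180 0 0 0 0;70 0 -180 0 0 0 0;70 0 -180 0 0 0 0"

```text
time_s: 9.75
eef_pos: [0.3621, 0.0778, 0.2063]
eef_rot: [-0.001, -0.021, 1.0, 0.0]
wrist_force: [-0.1, 0.7, -0.2]
opening: 1.003
grasp_force: 0.0
```

```bash
python3 - <<'E'
from h import *
o=sensors.get_obs(); im=vision.camera("wrist"); cv2.imwrite("pics/w4.png",im); np.save("w4.npy",{k:o[k] for k in("eef_pos","eef_rot")},allow_pickle=True); print(o["eef_pos"],o["time_s"],o["wrist_force"])
E
```

```text
[0.36211367 0.07776088 0.20629298] 9.75 [-0.06641493  0.65729367 -0.20147604]
```

View pics/w4.png

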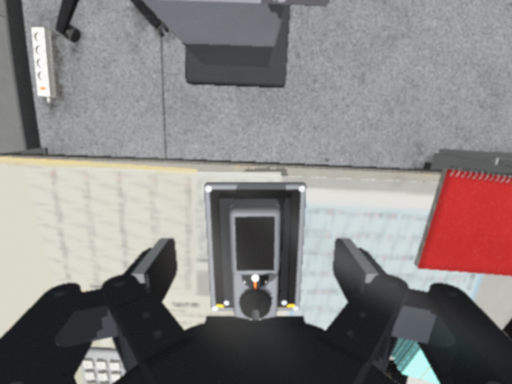

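The console is on the dock. The front is hidden by the gripper, so I move forward for a full check.

carry_out --deltas "-90 3 -20 0 0 0 0;-90 3 -20 0 0 0 0;-90 3 -20 0 0 0 0;-90 3 -20 0 0 0 0"

```text
time_s: 10.3
eef_pos: [0.4509, 0.0846, 0.2258]
eef_rot: [-0.002, -0.021, 1.0, 0.0]
wrist_force: [-0.7, -0.1, -0.2]
opening: 0.999
grasp_force: 0.0
```

```bash
python3 - <<'E'
from h import *
o=sensors.get_obs(); im=vision.camera("wrist"); cv2.imwrite("pics/w5.png",im); np.save("w5.npy",{k:o[k] for k in("eef_pos","eef_rot")},allow_pickle=True); print(o["eef_pos"],o["time_s"])
cv2.imwrite("pics/w5c.png",cv2.resize(im[90:290,130:400],None,fx=2.9,fy=2.9,interpolation=cv2.INTER_CUBIC))
E
```

```text
[0.4508824  0.08458705 0.22584046] 10.3
```

View pics/w5c.png

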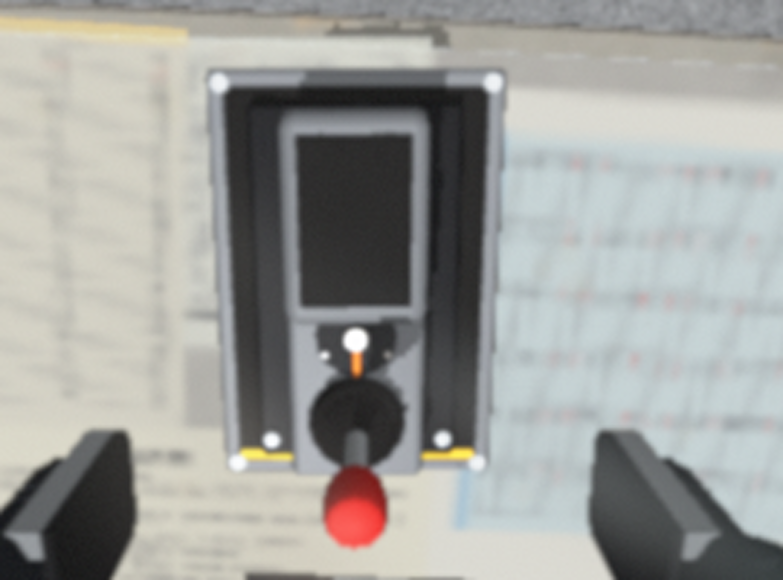

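The console sits inside the dock border with the stick upright. In the crop, the dock rear/front edges are at rows 72/470 and the foot's at about 105/449. The knob centre is at about (356,505).

```bash
python3 - <<'E'
from h import *
o=np.load("w5.npy",allow_pickle=True).item(); im=cv2.imread("pics/w5.png"); c=cam("wrist",o); g=im.max(2)
f=lambda a:np.array(a)/2.9+[130,90]
yaw=np.radians(2.3);u=np.array([np.cos(yaw),np.sin(yaw)]);n=np.array([-u[1],u[0]])
uv=lambda P:(np.c_[P[:,:2]@u,P[:,:2]@n]*1000).round(1)
print("dock rear/front u",uv(cast(c,f([[356,72],[356,468]]),.012))[:,0],"foot",uv(cast(c,f([[265,106],[356,106],[450,106],[272,450],[442,450]]),.021))[:,0])
print("side rows, full image")
for r in(135,170,200,225): print(r,g[r,200:225],g[r,283:306])
for q in(222,226,280,284): print(q,g[236:256,q])
for q in(240,254,268): print(q,g[112:132,q])
print("screws",uv(cast(c,f([[272,440],[442,440]]),.021)),"dockscrews",uv(cast(c,f([[219,82],[494,82],[238,462],[477,462]]),.012)))
hsv=cv2.cvtColor(im,cv2.COLOR_BGR2HSV); m=((hsv[...,1]>150)&((hsv[...,0]<8)|(hsv[...,0]>172))&(hsv[...,2]>80)).astype(np.uint8);m[:240]=0;m[:,:235]=0;m[:,275:]=0
k=np.argwhere(m)[:,::-1];print(k.min(0),k.max(0),k.mean(0),"knob",cast(c,[k.mean(0)],.123)*1000,uv(cast(c,[k.mean(0)],.123)))
E
```

```text
dock rear/front u [376.5 570.7] foot [391.  391.  391.  556.2 556.1]
side rows, full image
135 [179 162 150 158 168 171 157 115  67  49  45  44  43  47  43  39  43  50
  53  51  51  51  51  50  54] [ 48  49  46  46  45  40  41  40  45  46  46  43  45  48  75 122 158 170
 166 159 170 199 212]
170 [189 191 185 163 152 166 176 169 140  97  65  59  58  56  57  56  53  54
  60  65  67  67  66  66  65] [ 52  51  51  48  40  38  41  46  46  46  46  46  50  89 138 163 168 161
 158 174 189 194 196]
200 [183 182 181 178 168 154 159 177 182 169 124  77  58  59  56  56  57  53
  52  60  71  75  76  74  75] [ 60  60  57  51  46  49  50  51  50  50  49  62 109 155 170 168 156 166
 197 210 209 207 203]
225 [178 179 180 179 180 173 158 158 174 186 175 142  99  79  75  74  71  71
  68  67  72  81  85  84  84] [ 75  76  75  72  72  74  76  75  75  76  85 119 155 170 166 156 164 190
 202 205 206 207 208]
222 [ 93  94 117 181 236 250 250 235 166 133 192 232 217 187 186 181 183 203
 212 211]
226 [ 90  89  94 118 152 182 178 145 112 123 196 237 225 193 186 181 183 203
 210 212]
280 [ 69  70  90 140 192 216 196 149  95 128 212 238 207 168 177 186 207 218
 218 218]
284 [ 70  73 107 169 217 228 216 170 108 141 222 239 206 166 176 185 206 217
 216 216]
240 [185 154 118 106 108 108 100  76  45  32  29  30  28  29  41  66  88 111
 125 138]
254 [202 164 122 106 109 108 101  75  46  31  30  29  31  32  47  70  91 112
 127 138]
268 [186 154 119 108 109 109 101  78  45  31  29  30  27  30  45  69  93 114
 127 139]
screws [[550.7  22.1]
 [550.7 106. ]] dockscrews [[380.7   2.6]
 [380.6 125.3]
 [567.4   3.1]
 [567.4 125.3]]
[243 251] [262 277] [252.58695652 264.74879227] knob [[525.03994511  85.18045316 123.        ]] [[528.  64.]]
```

Console is centred within about 1 mm: dock screws mid at (u 474.0, v 64.1), console at (473.6, 64.05). Next I set the fingers partly closed above the knob.

```bash
python3 go.py 524 85 180 182.3
```

```text
[-73.4  -2.6  45.9] [ 0.    -0.003  0.001] t 10.35 [0.4507 0.0846 0.226 ] [ 0.2 -1.2  0.4]
```

carry_out --deltas "-40 -1 10 0 0 0 0.58;-73 -2.5 25 0 0 0 0.58;-73 -2.5 46 0 0 0 0.58;-73 -2.5 46 0 0 0 0.58;-73 -2.5 46 0 0 0 0.58;-73 -2.5 46 0 0 0 0.58"

```text
time_s: 11.1
eef_pos: [0.5252, 0.085, 0.1824]
eef_rot: [0.001, -0.021, 1.0, -0.0]
wrist_force: [-0.5, 0.3, 0.0]
opening: 0.42
grasp_force: 0.0
```

```bash
python3 go.py 524 85 100 182.3;python3 go.py 524 85 100 182.3
```

```text
[ 1.3  0.  82.4] [-0.     0.002  0.001] t 11.1 [0.5252 0.085  0.1824] [-0.5  0.3  0. ]
[ 1.3  0.  82.4] [-0.     0.002  0.001] t 11.1 [0.5252 0.085  0.1824] [-0.5  0.3  0. ]
```

carry_out --deltas "1 0 25 0 0 0 0.58;1 0 45 0 0 0 0.58;1 0 60 0 0 0 0.58;1 0 72 0 0 0 0.58;1 0 82 0 0 0 0.58;1 0 82 0 0 0 0.58;1 0 82 0 0 0 0.58"

```text
time_s: 11.98
eef_pos: [0.5243, 0.085, 0.0996]
eef_rot: [0.0, -0.021, 1.0, -0.0]
wrist_force: [-0.4, 0.2, 0.3]
opening: 0.421
grasp_force: 0.0
```

```bash
cat > snap.py <<'E'
from h import *
import sys
o=sensors.get_obs(); im=vision.camera("wrist"); cv2.imwrite(f"pics/{sys.argv[1]}.png",im); print(o["eef_pos"],o["time_s"],o["wrist_force"])
hsv=cv2.cvtColor(im,cv2.COLOR_BGR2HSV)
m=cv2.inRange(hsv,(8,140,120),(20,255,255)); m[:,:200]=0;m[:,320:]=0
k=np.argwhere(m)[:,::-1]; 
if len(k): print("orange",len(k),k.min(0),k.max(0),cv2.fitLine(k.astype(np.float32),cv2.DIST_L2,0,.01,.01).ravel())
r=((hsv[...,1]>150)&((hsv[...,0]<6)|(hsv[...,0]>172))&(hsv[...,2]>80)); r[:,:150]=0;r[:,360:]=0;r[:150]=0;k=np.argwhere(r)[:,::-1]
if len(k): print("red",len(k),k.min(0),k.max(0),k.mean(0))
E
python3 snap.py w6
```

```text
[0.52429803 0.0849858  0.09955209] 11.975 [-0.37299743  0.21734094  0.3448213 ]
orange 85 [252 173] [257 187] [9.1354335e-03 9.9995828e-01 2.5451765e+02 1.7961177e+02]
red 2011 [233 237] [278 294] [255.57384386 266.39582297]
```

View pics/w6.png

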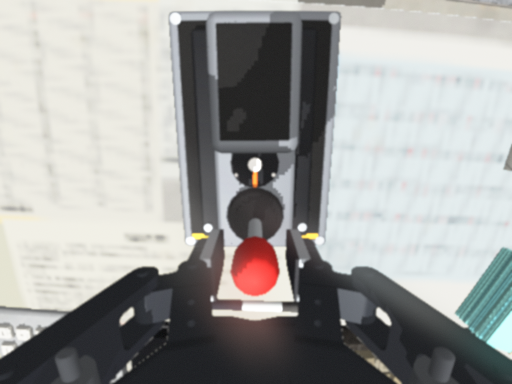

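The knob sits midway between the fingers at (255,266) and the pointer points straight at the stick. I push towards the console's right, which is image left and tool −y.

carry_out --deltas "0 -4 0 0 0 0 0.58;0 -8 0 0 0 0 0.58;0 -12 0 0 0 0 0.58;0 -16 0 0 0 0 0.58;0 -20 0 0 0 0 0.58;0 -24 0 0 0 0 0.58;0 -24 0 0 0 0 0.58"

```text
time_s: 12.9
eef_pos: [0.5248, 0.0607, 0.099]
eef_rot: [-0.0, -0.02, 1.0, 0.0]
wrist_force: [-0.1, 0.4, -0.5]
opening: 0.423
grasp_force: 0.2
```

```bash
python3 snap.py w7
```

```text
[0.52482947 0.0607376  0.0990405 ] 12.9 [-0.14213877  0.39778651 -0.52981021]
orange 76 [271 169] [283 182] [  0.69872665  -0.7153887  277.19736    175.76315   ]
red 2069 [239 235] [288 290] [263.70855486 263.51764137]
```

The pointer is at about 44° (lean about 0.31), on the correct side. I push further.

carry_out --deltas "0 -3 0 0 0 0 0.58;0 -5 0 0 0 0 0.58;0 -5 0 0 0 0 0.58"

```text
time_s: 13.32
eef_pos: [0.5251, 0.0559, 0.0991]
eef_rot: [-0.0, -0.021, 1.0, 0.0]
wrist_force: [-0.0, 1.2, 0.0]
opening: 0.424
grasp_force: 0.3
```

```bash
python3 snap.py w8
```

```text
[0.52507481 0.05592565 0.09909829] 13.325 [-0.00687242  1.18346255  0.02829861]
orange 77 [251 168] [289 240] [  0.42461208  -0.90537536 280.42856    177.68831   ]
red 2031 [237 235] [288 288] [262.73904481 261.54308223]
```

```bash
sed -i 's/m\[:,320:\]=0/m[:,320:]=0;m[200:]=0/' snap.py; python3 - <<'E'
from h import *
for n in("w6","w7","w8"):
    hsv=cv2.cvtColor(cv2.imread(f"pics/{n}.png"),cv2.COLOR_BGR2HSV);m=cv2.inRange(hsv,(8,140,120),(20,255,255)); m[:,:200]=0;m[:,320:]=0;m[200:]=0
    k=np.argwhere(m)[:,::-1].astype(np.float32);v=cv2.fitLine(k,cv2.DIST_L2,0,.01,.01).ravel();print(n,len(k),v,np.degrees(np.arctan(v[0]/-v[1])))
E
```

```text
w6 85 [9.1354335e-03 9.9995828e-01 2.5451765e+02 1.7961177e+02] -0.52342904
w7 76 [  0.69872665  -0.7153887  277.19736    175.76315   ] 44.324932
w8 72 [  0.8008045  -0.5989258 282.33334   173.40277  ] 53.20699
```

carry_out --deltas "0 -2 0 0 0 0 0.58;0 -3.5 0 0 0 0 0.58;0 -3.5 0 0 0 0 0.58"

```text
time_s: 13.75
eef_pos: [0.5252, 0.0525, 0.0991]
eef_rot: [-0.0, -0.021, 1.0, 0.0]
wrist_force: [0.2, 1.5, -0.4]
opening: 0.418
grasp_force: 0.6
```

```bash
python3 snap.py w9
```

```text
[0.52518391 0.05248483 0.09907757] 13.75 [ 0.20402651  1.53290996 -0.4442931 ]
orange 81 [277 167] [292 178] [  0.879597   -0.4757195 284.5926    172.55556  ]
red 2008 [237 235] [288 286] [262.54482072 260.27141434]
```

The pointer is at about 61°, which is the stop, and the force is light. I hold for more than 2 s.

carry_out --deltas "0 0 0 0 0 0 0.58;0 0 0 0 0 0 0.58;0 0 0 0 0 0 0.58;0 0 0 0 0 0 0.58;0 0 0 0 0 0 0.58;0 0 0 0 0 0 0.58;0 0 0 0 0 0 0.58;0 0 0 0 0 0 0.58;0 0 0 0 0 0 0.58;0 0 0 0 0 0 0.58;0 0 0 0 0 0 0.58;0 0 0 0 0 0 0.58"

```text
time_s: 15.3
eef_pos: [0.5252, 0.0525, 0.0991]
eef_rot: [-0.0, -0.021, 1.0, -0.0]
wrist_force: [-0.2, 2.1, 0.4]
opening: 0.424
grasp_force: 0.6
```

carry_out --deltas "0 0 0 0 0 0 0.58;0 0 0 0 0 0 0.58;0 0 0 0 0 0 0.58;0 0 0 0 0 0 0.58;0 0 0 0 0 0 0.58;0 0 0 0 0 0 0.58;0 0 0 0 0 0 0.58;0 0 0 0 0 0 0.58;0 0 0 0 0 0 0.58;0 0 0 0 0 0 0.58"

```text
time_s: 16.55
eef_pos: [0.5252, 0.0525, 0.0991]
eef_rot: [-0.0, -0.021, 1.0, -0.0]
wrist_force: [0.7, 2.3, -0.5]
opening: 0.42
grasp_force: 0.6
```

```bash
python3 snap.py w10; python3 go.py 524.3 85 99 182.3
```

```text
[0.52522208 0.0525242  0.09909421] 16.55 [ 0.72660382  2.27059438 -0.48372685]
orange 80 [277 167] [292 178] [  0.8767917   -0.48087037 284.5375     172.55      ]
red 2007 [237 235] [288 286] [262.48231191 260.26357748]
[-0.4 32.5  0.1] [ 0.    -0.     0.001] t 16.6 [0.5252 0.0525 0.0991] [-0.8  1.6 -1.3]
```

Held about 2.8 s at the stop. I bring the stick back slowly, pause, then retreat upward.

carry_out --deltas "0 4 0 0 0 0 0.58;0 8 0 0 0 0 0.58;0 12 0 0 0 0 0.58;0 16 0 0 0 0 0.58;0 20 0 0 0 0 0.58;0 24 0 0 0 0 0.58;0 27 0 0 0 0 0.58;0 29 0 0 0 0 0.58;0 31 0 0 0 0 0.58;0 32.5 0 0 0 0 0.58;0 32.5 0 0 0 0 0.58;0 32.5 0 0 0 0 0.58"

```text
time_s: 18.1
eef_pos: [0.5239, 0.0849, 0.0991]
eef_rot: [0.0, -0.021, 1.0, -0.0]
wrist_force: [0.1, -1.4, -0.9]
opening: 0.42
grasp_force: 0.0
```

```bash
python3 snap.py w11
```

```text
[0.52390316 0.08492507 0.09912709] 18.1 [ 0.11489062 -1.41477662 -0.8770548 ]
orange 70 [251 173] [255 188] [1.7907334e-02 9.9983966e-01 2.5295714e+02 1.8067143e+02]
red 2020 [230 239] [275 296] [252.93960396 267.88712871]
```

carry_out --deltas "0 -0.5 -20 0 0 0 0.58;0 -0.5 -50 0 0 0 0.58;0 -0.5 -90 0 0 0 0.58;20 0 -125 0 0 0 0.58;74 0 -127 0 0 0 0;74 0 -127 0 0 0 0;74 0 -127 0 0 0 0;74 0 -127 0 0 0 0"

```text
time_s: 19.15
eef_pos: [0.4509, 0.0818, 0.2262]
eef_rot: [0.0, -0.02, 1.0, -0.0]
wrist_force: [0.2, 0.2, 0.3]
opening: 1.001
grasp_force: 0.0
```

```bash
python3 - <<'E'
from h import *
o=sensors.get_obs(); im=vision.camera("wrist"); cv2.imwrite("pics/w12.png",im); print(o["eef_pos"],o["time_s"],o["opening"])
cv2.imwrite("pics/w12c.png",cv2.resize(im[90:290,130:400],None,fx=2.9,fy=2.9,interpolation=cv2.INTER_CUBIC))
E
```

```text
[0.45087639 0.08178479 0.22621134] 19.15 1.0009386275934964
```

View pics/w12c.png

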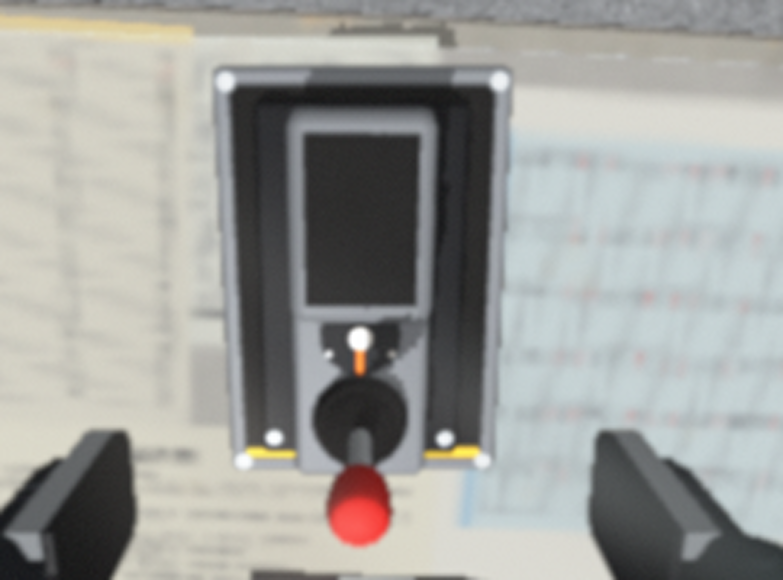

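The stick is upright, the pointer is centred, and the console is still on the plate. Its front shifted by only about 1 mm, so I hand in.

```bash
python3 -c "
from bench import ctrl
print(ctrl.hand_in())"
```

```text
the job is handed in; nothing more can be done
None
```

I set the console in the middle of the dock plate with its stick at the yellow end, leaned the stick right (the reader is on the right) for about 2.8 s, returned it upright, released it and handed the job in; leaning the stick moved the console's front about 1 mm to the right.

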